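Find the tube with the lens

TASK

Two capped lens tubes look the same, but one still has its lens inside: stand them on opposite pans of the balance, let go of both and see which side drops. Then put the heavier tube upright in the tray under the raised shelf and leave the lighter one standing on its pan. Set the tubes down gently without dropping or tipping them over, and leave the other things on the table alone.

Things in the scene. Friction and masses are not known exactly. Their poses are not given: they have to be found in the camera images.
- tube_1: capped lens tube standing upright, black cylinder 46 mm across and 75 mm high; one of two that look the same. Origin: centre of its underside, z up along the tube. Either tube may be the one with the lens: empty about 0.15 kg, with the lens (slightly loose inside) about 0.37 kg
- tube_2: capped lens tube standing upright, black cylinder 46 mm across and 75 mm high; one of two that look the same. Origin: centre of its underside, z up along the tube. Either tube may be the one with the lens: empty about 0.15 kg, with the lens (slightly loose inside) about 0.37 kg
- balance: pivot balance, fixed to the table. Origin: middle of its base, on the table; the beam lies along its x axis (x runs away from the robot) and pivots 60 mm above the table. Apart from the pans nothing on it stands higher than its two cheeks at the pivot (72 mm high, 30 mm long in x, 52 mm over both in y)
- beam (a joint): angle of the balance beam, rad: stops at -0.1 and +0.1; positive when the far pan is down, negative when the near pan is down. Smoothly damped (a swing from stop to stop takes about a second); empty, it stays at whatever angle it is left
- pan_near (a point): centre of the inner floor of the pan at the -x end of the beam, 100 mm from the pivot and about 73 mm above the table when level (10 mm up or down at the stops). The pan is rigid with the beam and tilts with it: round brass dish, 80 mm across inside, rim 5 mm above its floor. z is the pan's upward normal
- pan_far (a point): the same for the pan at the +x end of the beam
- dock: raised shelf with a tray below it, fixed to the table; origin under the middle of the tray, on the table; x points into the space under the shelf (away from the robot), z up. Black shelf 240 mm wide (y), underside 165 mm and top 177 mm above the table; its front edge is at x = -5 mm, so it covers the back half of the tray; it reaches to x = 145 mm. Two posts 25 mm thick at x = 120 mm, y = +-100 mm; front and sides open. Instruments on the shelf stand behind x = 70 mm
- tray_floor (a point): centre of the tray's floor, 4 mm above the table, on the dock's origin; axes as the dock's. Light wooden tray 100 mm (x) by 120 mm (y) outside, walls 4 mm thick, lip 10 mm above the table
- screwdriver: bystander: screwdriver with a green handle, 170 mm long, lying flat; origin on its underside
- level: bystander: bubble level, clear block 70 x 22 x 22 mm, lying flat; origin on its underside
- lens_cap: bystander: black lens cap, flat disc 56 mm across, 10 mm high; origin on its underside
- screw_box: bystander: open yellow screw box, 60 x 80 mm, 25 mm high; origin on its underside
- magnet_base: bystander: black block 50 x 60 mm, 50 mm high, with a knob; origin on its underside
- mirror_mount: bystander: flat black square plate with a mirror, 55 x 55 mm, 16 mm high; origin on its underside
Not all that is in view belongs to the job. Leave any blue or red look-alike of the tube_1 alone.

How it is judged:
By the outcome, as a careful person would: the job done as asked, in the order asked, and still so for the second after the job is handed in, with the robot touching nothing.
It also fails if it takes over 72 s, if anything falls off the work surface, if the arm or the gripper's body presses on something with over 40 N, if the wrist force passes 120 N, or if a joint passes its speed limit or range.

ROBOT

A 6-joint arm with a two-finger parallel gripper is mounted at the origin on the work surface. World frame = base frame: x ahead of the robot, y to its left, z up, the work surface at z = 0. Lengths are in m, angles in rad, forces in N, time in s.
With the tool pointing down it reaches from about 0.275 to 0.825 m from the base axis. Payload 5.2 kg.
Tool frame: the origin (TCP) lies at the very end of the fingers, on their centre line; the grasp point (between the pads) lies 19 mm behind it; z points along the fingers, y is the line along which they close (so a half turn about z gives the same grasp; the last joint's range is limited). The gripper opens to 93 mm and grips with 3 to 60 N. Pads are 15 mm wide; open, the fingers measure 128 mm over their backs; the gripper's body (75 mm by 188 mm) begins 65 mm behind the grasp point.
Start: joints at [1.002, 0.259, 1.535, -0, 1.348, -0.203], TCP at [0.197, 0.514, 0.219] pointing down, gripper open.
Joint ranges: [-3.14, 3.14], [-0.91, 2.08], [0.19, 2.58], [-1.22, 4.36], [0.22, 2.71], [-3.12, 3.12]. Speed limits (rad/s): [2.57, 2.57, 3.14, 3.14, 3.14, 3.14].

INTERFACE

Orientations are given as a 3x3 rotation matrix whose columns are the frame's x, y, z axes.
In Python, from workcell import arm gives the robot as it stands.
- The arm moves only by the tool send_rows, never from a script. Its argument "steps" is a list of rows, each a list of 7 numbers: the closure, from 0 (fully open) to 1 (shut), then the shift along the tool's x, y, z in mm, then the turn, a rotation vector about the tool's x, y, z in rad. A call has 1 to 10 rows; each row shifts and turns the commanded pose from where the row before left it, along the tool's axes as they then stand; what a row does not reach is not made up. A row lasts 1/10 s, in which the tool goes at most 50 mm and 8.59 degrees, less where a joint would pass 70% of its speed; a pose out of reach is approached as far as the arm can. A call is refused whole if a number of a shift passes 50 or a number of a turn 0.15, either way. A call with a gripper value outside its range is refused whole. The fingers move at their own pace and stop on an object; "squeeze" is the grip in N (left out, the last holds). Time passes only in rows, so rows that do not move let the fingers close. It gives the time, the measured TCP pose, the force, the opening and the grip force at its end, in the units of the state.
- arm.sense(): the state, without advancing time (a new reading comes with each control period).
- arm.grab_frame(name): name is "scene" or "top" or "wrist"; returns the picture (480x640x3 uint8, blue, green, red); there is no depth.
- arm.camera_params(name): a dict with "vertical_fov" (degrees; the focal length in pixels is half the picture's height over the tangent of half this angle, whatever the lens; pixels are square), "cx", "cy" (the principal point, pixels), "pose" (4x4, takes a point from camera to world coordinates). Camera axes: x right, y up, looking along -z (the intrinsics and any distortion apply to the point x, -y, -z); pixel columns grow to the right and rows downward; lengths in m; the calibration is good to about 2 mm. A picture is of the moment at which its call begins: read the wrist's pose just before it. camera_params takes no time and is no camera call; for the wrist camera it gives the pose at the moment of the call.
- arm.sign_off(): hands the job in; it is judged then, once.
The state is a dict: "time_s": time; "joint_pos": joint angles; "joint_velocities": joint speeds; "tau": joint torques, N m; "eef_pos": TCP position; "eef_rot": TCP orientation; "wrist_force": force on the tool from outside, world axes, zero at the start; "moment": the same for the moment, N m; "finger_gap": opening from 0.0 (shut) to 1.0 (fully open); "finger_force": force on a finger pad.
Only numpy, scipy, OpenCV 4.12 (cv2) and the standard library are available. Lean on these libraries where they do the work, as an engineer would, in place of code of your own. Each camera call takes 0.05 s, during which the arm holds its last target. There are 200 camera calls.

## Working session

There is one attempt and no reset: what is moved stays moved. The work goes in short steps, Python scripts to look and compute and a tool call to move; the robot and the scene stay as the last step left them, time stands still between calls to the robot, and variables do not carry over. Pictures are saved under pics/ and viewed, at most 10 in all, crops included, and the job is handed in when it is done.

Besides the shell and the picture viewer there is one more tool, called after ">>>" as name(argument=value, ...) on one line, values as JSON. send_rows: Moves the arm, as the interface text tells. Its arguments: {"type":"object","properties":{"steps":{"type":"array"},"squeeze":{"type":"number"}},"required":["steps"]}

```bash
mkdir -p pics
cat > h.py <<'E'
import numpy as np, cv2
from workcell import arm
def ray(name,u,v,P=None):
    P=P or arm.camera_params(name)
    f=240/np.tan(np.radians(P["vertical_fov"])/2)
    d=np.array([(u-P["cx"])/f,-(v-P["cy"])/f,-1.])
    T=np.array(P["pose"]); return T[:3,3],T[:3,:3]@d
def at(name,u,v,z,P=None):
    o,d=ray(name,u,v,P); return o+d*(z-o[2])/d[2]
def proj(name,p,P=None):
    P=P or arm.camera_params(name)
    f=240/np.tan(np.radians(P["vertical_fov"])/2)
    T=np.array(P["pose"]); q=T[:3,:3].T@(np.array(p)-T[:3,3])
    return P["cx"]+f*q[0]/-q[2],P["cy"]+f*q[1]/q[2]
E
python3 - <<'E'
from h import *
for n in("top","scene"):
    cv2.imwrite(f"pics/{n}0.png",arm.grab_frame(n)); p=arm.camera_params(n); print({k:np.round(v,3) if k=="pose" else v for k,v in p.items()})
s=arm.sense();print(s["time_s"],np.round(s["eef_rot"],3),s["finger_gap"])
E
```

```text
{'vertical_fov': 47.25386758008503, 'cx': 318.51575660503164, 'cy': 230.92151653722934, 'pose': array([[ 0.026,  0.989, -0.146,  0.311],
       [-1.   ,  0.027,  0.006,  0.063],
       [ 0.01 ,  0.146,  0.989,  1.441],
       [ 0.   ,  0.   ,  0.   ,  1.   ]])}
{'vertical_fov': 50.424700482439164, 'cx': 326.01126120565726, 'cy': 241.8599934883709, 'pose': array([[-0.858, -0.415,  0.303,  0.86 ],
       [ 0.514, -0.706,  0.487,  0.564],
       [ 0.012,  0.574,  0.819,  0.957],
       [ 0.   ,  0.   ,  0.   ,  1.   ]])}
0.1 [[-0.934  0.358 -0.001]
 [ 0.358  0.934 -0.001]
 [ 0.    -0.002 -1.   ]] 0.9989476188879878
```

View pics/top0.png

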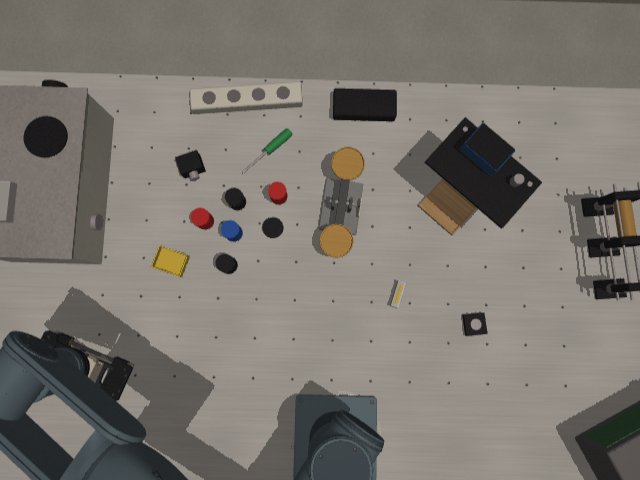

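View pics/scene0.png

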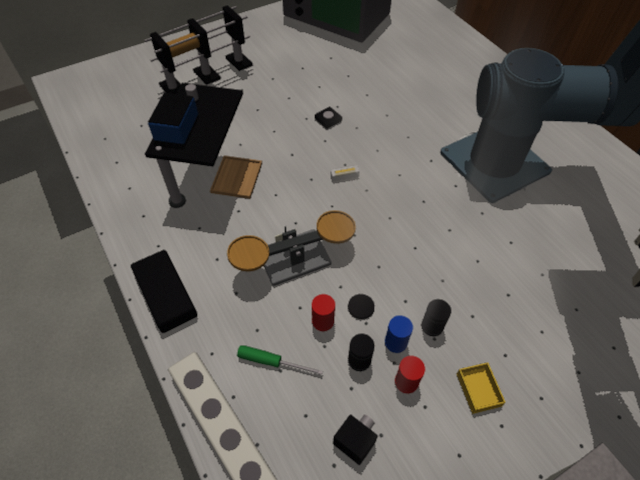

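The top view shows the black tubes at about (235,198) and (227,263), pans at (348,163) and (336,240), and the tray near (447,207). The blue and red look-alikes stand between the tubes. I'll enlarge for a closer reading.

Run:
```python
from h import *
a=cv2.imread("pics/top0.png")
c=cv2.resize(a[140:280,190:380],None,fx=4,fy=4,interpolation=cv2.INTER_CUBIC)
cv2.imwrite("pics/c1.png",np.clip(c*1.5,0,255))
c=cv2.resize(a[110:250,390:550],None,fx=4,fy=4,interpolation=cv2.INTER_CUBIC)
cv2.imwrite("pics/c2.png",np.clip(c*1.5,0,255))
```

```text
[ WARN:0@0.237] global loadsave.cpp:1063 imwrite_ Unsupported depth image for selected encoder is fallbacked to CV_8U.
```

View pics/c1.png

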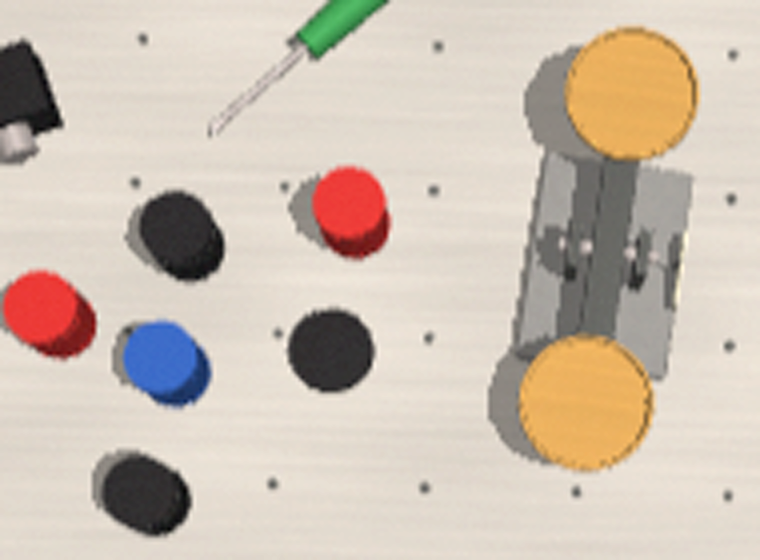

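View pics/c2.png

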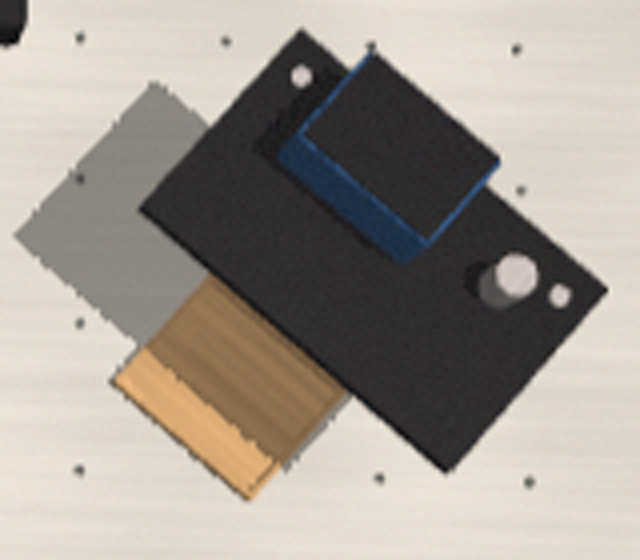

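Run:
```python
from h import *
P=arm.camera_params("top")
c1=lambda u,v,z:at("top",190+u/4-.375,140+v/4-.375,z,P)
c2=lambda u,v,z:at("top",390+u/4-.375,110+v/4-.375,z,P)
r=lambda x:np.round(x,4)
print("A",r(c1(177,227,.075)),"B",r(c1(140,490,.075)),"blue",r(c1(163,358,.075)),"redR",r(c1(350,203,.075)),"redL",r(c1(40,309,.075)),"cap",r(c1(331,350,.01)))
for zf,zn in((.078,.078),(.068,.088),(.088,.068)):
    f=c1(632,93,zf);n=c1(586,403,zn);print("pans",r(f),r(n),"mid",r((f+n)/2),"dist",np.linalg.norm(f-n),"yaw",np.arctan2(*(f-n)[1::-1]))
S=[c2(u,v,.177) for u,v in((139,209),(302,29),(607,290),(447,473))]
print([r(s) for s in S], [round(np.linalg.norm(S[i]-S[(i+1)%4]),3) for i in range(4)])
x=((S[1]-S[0])+(S[2]-S[3]));x/=np.linalg.norm(x);m=sum(S)/4
o=m-.07*x;o[2]=0;print("dock x",r(x),"origin",r(o))
print("tray front corners",r(c2(110,381,.010)),r(c2(250,501,.010)))
a,b=c2(110,381,.010),c2(250,501,.010);print(np.linalg.norm(a-b),"tray from corners",r((a+b)/2+.05*x))
s=[arm.camera_params("wrist")];T=np.array(s[0]["pose"]);E=arm.sense();R=np.array(E["eef_rot"]);print("wrist cam in tool",r(R.T@(T[:3,3]-E["eef_pos"])),r(R.T@T[:3,:3]),s[0]["vertical_fov"],s[0]["cx"],s[0]["cy"])
```

```text
A [0.5957 0.2712 0.075 ] B [0.428  0.2862 0.075 ] blue [0.5115 0.2759 0.075 ] redR [0.6143 0.1622 0.075 ] redL [0.5406 0.3549 0.075 ] cap [0.5294 0.1758 0.01  ]
pans [ 0.6906 -0.0157  0.078 ] [0.4898 0.0095 0.078 ] mid [ 0.5902 -0.0031  0.078 ] dist 0.20241034754563636 yaw -0.1250194539526683
pans [ 0.6934 -0.0163  0.068 ] [0.4885 0.0099 0.088 ] mid [ 0.5909 -0.0032  0.078 ] dist 0.20755843174081035 yaw -0.12721906246306475
pans [ 0.6878 -0.0151  0.088 ] [0.4911 0.0091 0.068 ] mid [ 0.5895 -0.003   0.078 ] dist 0.1992354941255842 yaw -0.1227270415926055
[array([ 0.6707, -0.1926,  0.177 ]), array([ 0.7853, -0.2912,  0.177 ]), array([ 0.6292, -0.4703,  0.177 ]), array([ 0.5168, -0.3726,  0.177 ])] [np.float64(0.151), np.float64(0.238), np.float64(0.149), np.float64(0.237)]
dock x [ 0.7564 -0.6541  0.    ] origin [ 0.5976 -0.2859  0.    ]
tray front corners [ 0.5998 -0.2067  0.01  ] [ 0.5216 -0.2993  0.01  ]
0.12111846067691823 tray from corners [ 0.5985 -0.2857  0.01  ]
wrist cam in tool [ 7.000e-02  1.000e-04 -1.652e-01] [[ 8.000e-04  9.663e-01  2.573e-01]
 [ 1.000e+00 -9.000e-04  2.000e-04]
 [ 4.000e-04  2.573e-01 -9.663e-01]] 65.30157102260293 319.59488045830057 241.39756284247267
```

```bash
cat >> h.py <<'E'
from scipy.spatial.transform import Rotation as Ro
def tool(fwd,tilt=0.):   # camera on robot side; tool tips forward along yaw fwd by tilt
    x=-np.array([np.cos(fwd),np.sin(fwd),0]); z=np.array([0,0,-1.])
    return np.c_[x,np.cross(z,x),z]@Ro.from_euler('y',-tilt).as_matrix()
def go(pos,R,p0=None,R0=None):
    "prints the turn (in place, tool axes) then the shift (mm, tool axes after the turn)"
    s=arm.sense(); p0=np.array(s["eef_pos"]) if p0 is None else p0; R0=np.array(s["eef_rot"]) if R0 is None else R0
    w=Ro.from_matrix(R0.T@R).as_rotvec(); d=R.T@(np.array(pos)-p0)*1000
    print("turn",np.round(w,3),"shift",np.round(d,1),"len",round(np.linalg.norm(d)))
def st():
    s=arm.sense();print({k:np.round(s[k],3).tolist() for k in("time_s","joint_pos","eef_pos","wrist_force","finger_gap","finger_force")})
E
python3 - <<'E'
from h import *
A=np.array([.5957,.2712,0]);R=tool(-.125)
go(A+[0,0,.16],R); go(A+[0,0,.026],R,A+[0,0,.16],R)
E
```

```text
turn [-0.002 -0.    -0.241] shift [-426.3 -190.3   57.9] len 470
turn [0. 0. 0.] shift [  0.   0. 134.] len 134
```

>>> send_rows(steps=[[0,0,0,0,0,0,-0.12],[0,0,0,0,0,0,-0.12],[0,-36,-16,0,0,0,0],[0,-36,-16,0,0,0,0],[0,-36,-16,0,0,0,0],[0,-36,-16,0,0,0,0],[0,-36,-16,0,0,0,0],[0,-36,-16,0,0,0,0],[0,-36,-16,0,0,0,0],[0,-36,-16,0,0,0,0]], squeeze=15)

```text
time_s: 1.1
eef_pos: [0.4674, 0.3494, 0.2182]
eef_rot: [[-0.992, 0.126, -0.001], [0.126, 0.992, -0.0], [0.001, -0.0, -1.0]]
wrist_force: [0.4, 0.9, 0.2]
finger_gap: 0.998
finger_force: 0.0
```

>>> send_rows(steps=[[0,-36,-16,0,0,0,0],[0,-36,-16,0,0,0,0],[0,-36,-16,10,0,0,0],[0,-30,-14,20,0,0,0],[0,0,0,20,0,0,0],[0,0,0,8,0,0,0],[0,0,0,0,0,0,0],[0,0,0,0,0,0,0]])

```text
time_s: 1.9
eef_pos: [0.5952, 0.2724, 0.1613]
eef_rot: [[-0.992, 0.124, 0.0], [0.124, 0.992, 0.0], [-0.0, 0.0, -1.0]]
wrist_force: [-0.6, 0.1, -0.7]
finger_gap: 1.002
finger_force: 0.0
```

Run:
```python
from h import *
A=np.array([.5957,.2712,0]);R=tool(-.125)
st();go(A+[0,0,.026],R)
P=arm.camera_params("wrist");cv2.imwrite("pics/w1.png",arm.grab_frame("wrist"))
for z in(0,.075):print(proj("wrist",[.5957,.2712,z],P))
```

```text
{'time_s': 1.9, 'joint_pos': [0.259, 0.483, 1.345, 0.0, 1.313, -1.187], 'eef_pos': [0.595, 0.272, 0.161], 'wrist_force': [-0.555, 0.133, -0.713], 'finger_gap': 1.002, 'finger_force': 0.0}
turn [0. 0. 0.] shift [ -0.7  -1.1 135.3] len 135
(np.float64(318.5560733035603), np.float64(223.71968579081212))
(np.float64(318.25407662089515), np.float64(246.51306558385812))
```

View pics/w1.png

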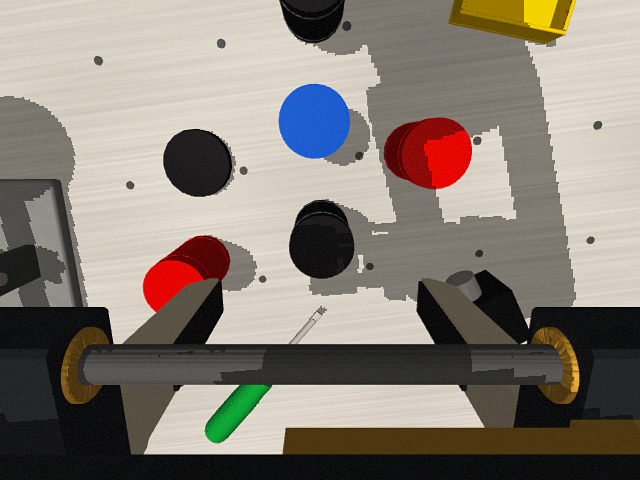

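The wrist view shows tube A's top at (321,246), 3 px from the prediction (318,246), so about 1–2 mm off. The path down between the fingers is clear. I'll descend and grasp.

>>> send_rows(steps=[[0,0,1,25,0,0,0],[0,0,0,30,0,0,0],[0,0,0,30,0,0,0],[0,0,0,25,0,0,0],[0,0,0,15,0,0,0],[0,0,0,10,0,0,0],[0,0,0,0,0,0,0],[0.35,0,0,0,0,0,0],[0.6,0,0,0,0,0,0],[0.6,0,0,0,0,0,0]])

```text
time_s: 2.95
eef_pos: [0.5965, 0.2729, 0.0269]
eef_rot: [[-0.992, 0.125, 0.002], [0.125, 0.992, 0.001], [-0.002, 0.001, -1.0]]
wrist_force: [-0.5, -0.3, 0.1]
finger_gap: 0.796
finger_force: 0.0
```

>>> send_rows(steps=[[0.6,0,0,0,0,0,0],[0.6,0,0,0,0,0,0],[0.6,0,0,0,0,0,0]])

```text
time_s: 3.25
eef_pos: [0.5957, 0.2727, 0.0258]
eef_rot: [[-0.992, 0.126, 0.0], [0.126, 0.992, 0.0], [-0.0, 0.0, -1.0]]
wrist_force: [0.9, -0.6, 0.2]
finger_gap: 0.532
finger_force: 0.0
```

>>> send_rows(steps=[[0.7,0,0,0,0,0,0],[0.7,0,0,0,0,0,0],[0.7,0,0,0,0,0,0],[0.7,0,0,-5,0,0,0],[0.7,0,0,-20,0,0,0],[0.7,0,0,-40,0,0,0],[0.7,0,0,-40,0,0,0],[0.7,0,0,-25,0,0,0],[0.7,0,0,0,0,0,0]])

```text
time_s: 4.15
eef_pos: [0.5979, 0.2731, 0.16]
eef_rot: [[-0.992, 0.125, 0.007], [0.125, 0.992, 0.002], [-0.007, 0.003, -1.0]]
wrist_force: [0.3, 0.8, -3.2]
finger_gap: 0.492
finger_force: 15.0
```

```bash
cat >> h.py <<'E'
BY=-.125; BX=np.array([np.cos(BY),np.sin(BY),0])
def pan(side,q,up=0.,piv=(.590,-.003)):   # side +1 far, up = height above floor
    x=side*.1; z=.013+up
    return np.array([*piv,.06])+BX*(x*np.cos(q)+z*np.sin(q))+np.array([0,0,z*np.cos(q)-x*np.sin(q)])
def up(q): return BX*np.sin(q)+np.array([0,0,np.cos(q)])
E
python3 - <<'E'
from h import *
st()
P=arm.camera_params("scene");T=arm.camera_params("top")
for q in(-.1,0,.1):print(q,[np.round(proj(n,pan(s,q,.005),p),1).tolist() for n,p in(("scene",P),("top",T)) for s in(1,-1)])
a=cv2.imread("pics/scene0.png");h=cv2.cvtColor(a,cv2.COLOR_BGR2HSV)
m=cv2.inRange(h,(8,100,90),(25,255,255));n,l,s,c=cv2.connectedComponentsWithStats(m)
for i in range(1,n):
    if s[i,4]>150:print(s[i],c[i].round(1),[np.round(v,1) for v in cv2.fitEllipse(cv2.convexHull(np.argwhere(l==i)[:,::-1].astype(np.float32)))] )
E
```

```text
{'time_s': 4.15, 'joint_pos': [0.259, 0.485, 1.346, -0.0, 1.303, -1.186], 'eef_pos': [0.598, 0.273, 0.16], 'wrist_force': [0.341, 0.784, -3.214], 'finger_gap': 0.492, 'finger_force': 14.999}
-0.1 [[248.0, 250.7], [336.1, 225.9], [347.6, 163.2], [335.9, 241.0]]
0 [[247.5, 253.8], [335.6, 223.3], [347.5, 163.4], [336.2, 240.0]]
0.1 [[247.5, 256.7], [334.8, 220.9], [347.3, 164.0], [336.5, 238.6]]
[237 161  24  35 427] [248.9 178.6] [array([249.2, 178.4]), array([17.6, 42. ]), np.float64(23.3)]
[317 212  38  29 875] [335.7 226.3] [array([335.7, 225.7]), array([30.1, 38.5]), np.float64(99.4)]
[ 227  236   42   33 1051] [247.8 252.6] [array([247.7, 252. ]), array([33.1, 42. ]), np.float64(84.5)]
[ 459  363   46   47 1124] [480.5 387.4] [array([481.7, 386.2]), array([36.4, 61.5]), np.float64(151.4)]
```

Comparing the scene ellipses with the predictions gives beam ≈ -0.1, so the near pan is down. Tube A is lifted and goes to the far pan, following the pan down as it lands.

```bash
cat >> h.py <<'E'
PV=(.591,-.003)
def tp(side,q,c=0.): return pan(side,q,0,PV)+up(q)*(.026+c), tool(BY,-q)
E
python3 - <<'E'
from h import *
a=tp(1,-.1,.03); go(*a)
seq=[a,tp(1,-.1,.002),tp(1,-.05,.001),tp(1,0,.001),tp(1,.05,0.001),tp(1,.1,0.001)]
for u,v in zip(seq,seq[1:]): go(*v,*u); print(v[0].round(4))
E
```

```text
turn [ 0.003 -0.093 -0.001] shift [-117.5 -274.8   33.2] len 301
turn [0. 0. 0.] shift [-0.  0. 28.] len 28
[ 0.6857 -0.0149  0.1108]
turn [-0.    0.05  0.  ] shift [-2.2  0.   5.9] len 6
[ 0.6881 -0.0152  0.1049]
turn [-0.    0.05 -0.  ] shift [-2.1 -0.   4.9] len 5
[ 0.6902 -0.0155  0.1   ]
turn [-0.    0.05  0.  ] shift [-2.1  0.   4.9] len 5
[ 0.6921 -0.0157  0.095 ]
turn [-0.    0.05 -0.  ] shift [-2.1 -0.   4.9] len 5
[ 0.6937 -0.0159  0.0898]
```

>>> send_rows(steps=[[0.7,-6,-14,0,0,0,0],[0.7,-12,-28,0,0,0,0],[0.7,-15,-35,0,0,0,0],[0.7,-15,-35,0,0,0,0],[0.7,-15,-35,0,0,0,0],[0.7,-15,-35,0,0,0,0],[0.7,-15,-35,0,0,0,0],[0.7,-14,-33,0,0,0,0],[0.7,-8,-18,0,0,0,0],[0.7,-3,-7,0,0,-0.03,0]])

```text
time_s: 5.15
eef_pos: [0.6777, -0.0185, 0.1523]
eef_rot: [[-0.991, 0.129, 0.026], [0.129, 0.992, -0.004], [-0.026, -0.001, -1.0]]
wrist_force: [-0.4, 0.6, -4.4]
finger_gap: 0.497
finger_force: 15.0
```

>>> send_rows(steps=[[0.7,0,0,5,0,-0.03,0],[0.7,0,0,10,0,-0.03,0],[0.7,0,0,7,0,0,0],[0.7,0,0,0,0,0,0],[0.7,0,0,0,0,0,0]])

```text
time_s: 5.65
eef_pos: [0.6793, -0.015, 0.1328]
eef_rot: [[-0.988, 0.125, 0.087], [0.125, 0.992, -0.011], [-0.088, 0.0, -0.996]]
wrist_force: [0.7, 0.0, -3.6]
finger_gap: 0.497
finger_force: 15.0
```

Run:
```python
from h import *
st();go(*tp(1,-.1,.005))
P=arm.camera_params("wrist");cv2.imwrite("pics/w2.png",arm.grab_frame("wrist"));np.save("w2.npy",P)
```

```text
{'time_s': 5.65, 'joint_pos': [-0.189, 0.495, 1.403, 0.006, 1.156, -1.636], 'eef_pos': [0.679, -0.015, 0.133], 'wrist_force': [0.685, 0.01, -3.639], 'finger_gap': 0.497, 'finger_force': 14.999}
turn [ 0.    -0.012 -0.001] shift [-4.1  0.9 19.5] len 20
```

View pics/w2.png

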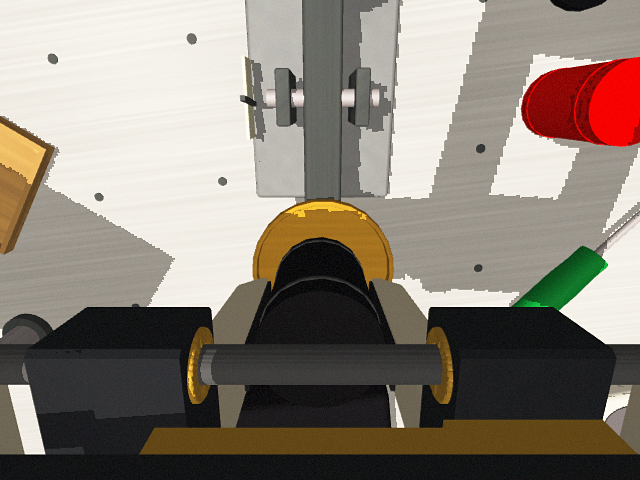

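The tube is laterally centred over the far pan: pan centre u≈323, tube about 320. The wrist force suggests about 0.36 kg. I'll lower it and follow the pan.

>>> send_rows(steps=[[0.7,-2,1,5,0,-0.01,0],[0.7,-2,0,6,0,0,0],[0.7,0,0,3,0,0,0],[0.7,0,0,2,0,0,0],[0.7,0,0,1,0,0,0],[0.7,0,0,0,0,0,0]])

```text
time_s: 6.3
eef_pos: [0.6852, -0.0148, 0.117]
eef_rot: [[-0.987, 0.125, 0.099], [0.125, 0.992, -0.012], [-0.099, 0.0, -0.995]]
wrist_force: [0.2, 0.0, -3.0]
finger_gap: 0.496
finger_force: 15.0
```

>>> send_rows(steps=[[0.7,-1,0,2.5,0,0.025,0],[0.7,-1,0,2.5,0,0.025,0],[0.7,-1,0,2.5,0,0.025,0],[0.7,-1,0,2.5,0,0.025,0],[0.7,0,0,0,0,0,0]])

```text
time_s: 6.8
eef_pos: [0.6905, -0.0156, 0.1071]
eef_rot: [[-0.992, 0.126, 0.0], [0.126, 0.992, -0.0], [-0.0, -0.0, -1.0]]
wrist_force: [0.8, -0.4, -4.1]
finger_gap: 0.494
finger_force: 15.0
```

>>> send_rows(steps=[[0.7,-1,0,2.5,0,0.025,0],[0.7,-1,0,2.5,0,0.025,0],[0.7,-1,0,2.5,0,0.025,0],[0.7,-1,0,2.5,0,0.025,0],[0.7,0,0,0,0,0,0],[0.7,0,0,0,0,0,0]])

```text
time_s: 7.4
eef_pos: [0.6935, -0.0159, 0.0973]
eef_rot: [[-0.987, 0.125, -0.098], [0.125, 0.992, 0.012], [0.099, -0.0, -0.995]]
wrist_force: [-0.6, -0.4, -2.9]
finger_gap: 0.499
finger_force: 15.0
```

Run:
```python
from h import *
st();go(*tp(1,.1,.0))
```

```text
{'time_s': 7.4, 'joint_pos': [-0.18, 0.666, 1.194, -0.006, 1.38, -1.624], 'eef_pos': [0.693, -0.016, 0.097], 'wrist_force': [-0.57, -0.353, -2.943], 'finger_gap': 0.499, 'finger_force': 14.999}
turn [ 0.     0.001 -0.001] shift [-0.9  0.   8.4] len 8
```

>>> send_rows(steps=[[0.7,0,0,2,0,0,0],[0.7,0,0,2,0,0,0],[0.7,0,0,1,0,0,0],[0.7,0,0,1,0,0,0],[0.7,0,0,1,0,0,0],[0.7,0,0,0,0,0,0],[0.7,0,0,0,0,0,0]])

```text
time_s: 8.1
eef_pos: [0.6925, -0.0158, 0.0901]
eef_rot: [[-0.987, 0.126, -0.1], [0.125, 0.992, 0.013], [0.1, 0.0, -0.995]]
wrist_force: [0.4, -0.7, -3.2]
finger_gap: 0.494
finger_force: 15.0
```

Run:
```python
from h import *
st();go(*tp(1,.1,.0))
a=arm.grab_frame("scene");cv2.imwrite("pics/s1.png",cv2.resize(a[140:340,180:400],None,fx=3.5,fy=3,interpolation=cv2.INTER_CUBIC))
```

```text
{'time_s': 8.1, 'joint_pos': [-0.18, 0.672, 1.203, -0.006, 1.367, -1.624], 'eef_pos': [0.693, -0.016, 0.09], 'wrist_force': [0.398, -0.704, -3.165], 'finger_gap': 0.494, 'finger_force': 14.999}
turn [ 0.    -0.001 -0.001] shift [-1.2  0.   1.2] len 2
```

View pics/s1.png

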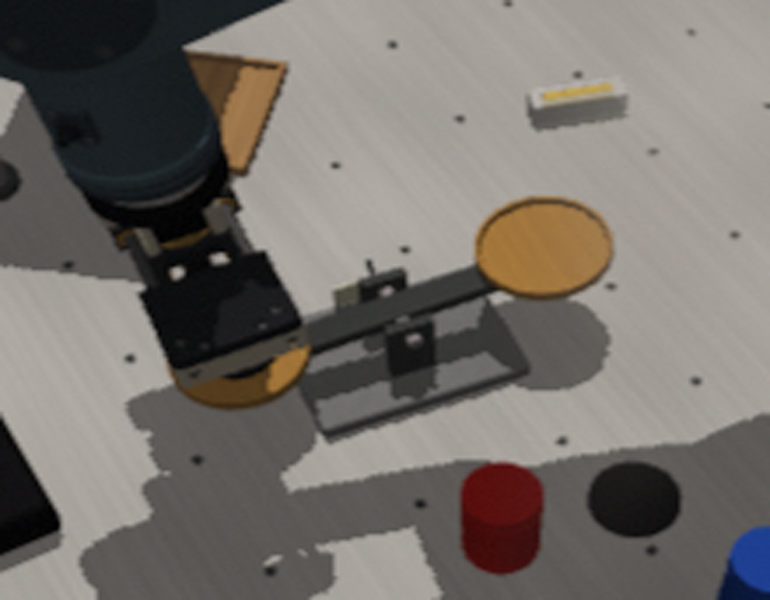

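Beam is near +0.05: the near pan has risen to about (335.1,222.3) px. The tube is pressing the far pan down as intended, so I'll go the last couple of mm.

>>> send_rows(steps=[[0.7,0,0,1,0,0,0],[0.7,0,0,1,0,0,0],[0.7,0,0,0,0,0,0],[0.7,0,0,0,0,0,0]])

```text
time_s: 8.55
eef_pos: [0.6927, -0.0158, 0.0887]
eef_rot: [[-0.987, 0.125, -0.099], [0.125, 0.992, 0.012], [0.099, -0.0, -0.995]]
wrist_force: [0.1, 1.1, -1.3]
finger_gap: 0.493
finger_force: 15.0
```

>>> send_rows(steps=[[0.7,0,0,1,0,0,0],[0.7,0,0,0,0,0,0],[0.7,0,0,0,0,0,0]])

```text
time_s: 8.85
eef_pos: [0.6928, -0.0158, 0.0886]
eef_rot: [[-0.987, 0.125, -0.098], [0.125, 0.992, 0.012], [0.099, -0.0, -0.995]]
wrist_force: [-1.6, 0.6, 6.0]
finger_gap: 0.497
finger_force: 15.0
```

```bash
cat >> h.py <<'E'
def pans():
    h=cv2.cvtColor(arm.grab_frame("scene"),cv2.COLOR_BGR2HSV);m=cv2.inRange(h,(8,100,90),(25,255,255));n,l,s,c=cv2.connectedComponentsWithStats(m)
    P=arm.camera_params("scene")
    for i in range(1,n):
        if s[i,4]>150 and 210<c[i][0]<350 and c[i][1]>195:print(s[i],[np.round(v,1) for v in cv2.fitEllipse(cv2.convexHull(np.argwhere(l==i)[:,::-1].astype(np.float32)))[:2]])
    for q in(-.1,0,.1):print(q,np.round(proj("scene",pan(1,q,.005,PV),P),1),np.round(proj("scene",pan(-1,q,.005,PV),P),1))
E
python3 - <<'E'
from h import *
st();go(*tp(1,.1,.0));pans()
E
```

```text
{'time_s': 8.85, 'joint_pos': [-0.18, 0.672, 1.206, -0.006, 1.362, -1.624], 'eef_pos': [0.693, -0.016, 0.089], 'wrist_force': [-1.594, 0.639, 6.019], 'finger_gap': 0.497, 'finger_force': 15.0}
turn [-0.     0.001 -0.001] shift [-0.8 -0.  -0.3] len 1
[316 205  39  33 998] [array([334.7, 221.3]), array([32.5, 39.3])]
-0.1 [247.6 250.9] [335.7 226.1]
0 [247.1 254. ] [335.3 223.5]
0.1 [247.  256.9] [334.4 221.1]
```

Beam is at the +0.1 stop with firm contact. Release and retreat, then head for B.

>>> send_rows(steps=[[0.7,0,0,-0.5,0,0,0],[0.45,0,0,0,0,0,0],[0.4,0,0,0,0,0,0],[0.3,0,0,0,0,0,0],[0.2,0,0,0,0,0,0],[0.1,0,0,0,0,0,0],[0.1,0,0,0,0,0,0],[0.1,0,0,0,0,0,0]])

```text
time_s: 9.7
eef_pos: [0.6925, -0.0158, 0.0878]
eef_rot: [[-0.987, 0.125, -0.099], [0.125, 0.992, 0.013], [0.1, -0.0, -0.995]]
wrist_force: [0.3, -0.8, -0.9]
finger_gap: 0.893
finger_force: 0.0
```

Run:
```python
from h import *
st();pans()
B=np.array([.428,.2865,0]);R=tool(BY)
s=arm.sense();p=np.array(s["eef_pos"])-np.array(s["eef_rot"])[:,2]*.11;R0=np.array(s["eef_rot"])
go(B+[0,0,.16],R,p,R0)
```

```text
{'time_s': 9.7, 'joint_pos': [-0.181, 0.673, 1.206, -0.006, 1.362, -1.624], 'eef_pos': [0.692, -0.016, 0.088], 'wrist_force': [0.304, -0.794, -0.913], 'finger_gap': 0.893, 'finger_force': 0.0}
[316 205  39  33 994] [array([334.7, 221.3]), array([32.5, 39.2])]
-0.1 [247.6 250.9] [335.7 226.1]
0 [247.1 254. ] [335.3 223.5]
0.1 [247.  256.9] [334.4 221.1]
turn [ 0.    -0.1   -0.001] shift [311.1 267.   37.3] len 412
```

>>> send_rows(steps=[[0.1,0,0,-10,0,0,0],[0.1,0,0,-30,0,0,0],[0,0,0,-40,0,0,0],[0,0,0,-30,0,-0.03,0],[0,12,10,0,0,-0.07,0],[0,31,27,0,0,0,0],[0,31,27,0,0,0,0],[0,31,27,0,0,0,0],[0,31,27,0,0,0,0],[0,31,27,0,0,0,0]])

```text
time_s: 10.75
eef_pos: [0.5549, 0.1487, 0.1992]
eef_rot: [[-0.992, 0.126, 0.001], [0.126, 0.992, 0.0], [-0.001, 0.0, -1.0]]
wrist_force: [-0.1, 0.7, 0.2]
finger_gap: 0.999
finger_force: 0.0
```

>>> send_rows(steps=[[0,31,27,0,0,0,0],[0,31,27,5,0,0,0],[0,31,27,10,0,0,0],[0,31,25,10,0,0,0],[0,20,15,10,0,0,0],[0,0,0,0,0,0,0],[0,0,0,0,0,0,0]])

```text
time_s: 11.45
eef_pos: [0.4286, 0.286, 0.164]
eef_rot: [[-0.992, 0.124, 0.001], [0.124, 0.992, 0.0], [-0.001, 0.0, -1.0]]
wrist_force: [-0.5, 0.2, -0.1]
finger_gap: 0.999
finger_force: 0.0
```

Run:
```python
from h import *
B=np.array([.428,.2865,0]);R=tool(BY)
st();go(B+[0,0,.026],R)
P=arm.camera_params("wrist");a=arm.grab_frame("wrist");cv2.imwrite("pics/w3.png",a)
print(proj("wrist",[.428,.2865,.075],P))
```

```text
{'time_s': 11.45, 'joint_pos': [0.372, 0.241, 1.699, -0.001, 1.2, -1.074], 'eef_pos': [0.429, 0.286, 0.164], 'wrist_force': [-0.482, 0.167, -0.052], 'finger_gap': 0.999, 'finger_force': 0.0}
turn [0.    0.001 0.001] shift [  0.7   0.4 138. ] len 138
(np.float64(320.35677491009045), np.float64(243.49323023762943))
```

View pics/w3.png

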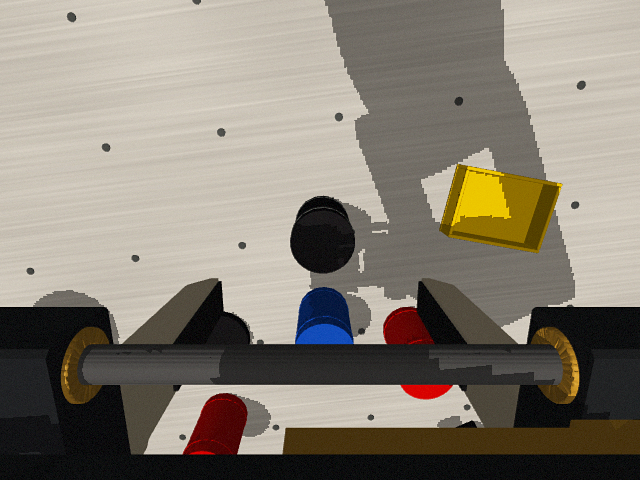

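Tube B's top is at (323,241), against (320,243) predicted, so shift +2 mm in y and +1 mm in x. It's clear on both sides.

>>> send_rows(steps=[[0,1,2,25,0,0,0],[0,1,0,30,0,0,0],[0,0,0,30,0,0,0],[0,0,0,28,0,0,0],[0,0,0,15,0,0,0],[0,0,0,10,0,0,0],[0.35,0,0,0,0,0,0],[0.6,0,0,0,0,0,0],[0.7,0,0,0,0,0,0],[0.7,0,0,0,0,0,0]])

```text
time_s: 12.5
eef_pos: [0.4273, 0.2883, 0.0261]
eef_rot: [[-0.992, 0.125, 0.002], [0.125, 0.992, 0.001], [-0.002, 0.001, -1.0]]
wrist_force: [1.2, -0.1, 0.8]
finger_gap: 0.708
finger_force: 0.0
```

>>> send_rows(steps=[[0.7,0,0,0,0,0,0],[0.7,0,0,0,0,0,0],[0.7,0,0,0,0,0,0],[0.7,0,0,0,0,0,0],[0.7,0,0,-10,0,0,0],[0.7,0,0,-30,0,0,0],[0.7,0,0,-40,0,0,0],[0.7,0,0,-40,0,0,0],[0.7,0,0,-20,0,0,0],[0.7,0,0,0,0,0,0]])

```text
time_s: 13.5
eef_pos: [0.4284, 0.2888, 0.1688]
eef_rot: [[-0.992, 0.125, 0.006], [0.125, 0.992, 0.003], [-0.006, 0.003, -1.0]]
wrist_force: [0.4, 0.4, -1.7]
finger_gap: 0.497
finger_force: 15.0
```

Run:
```python
from h import *
st();a=tp(-1,.1,.03);go(*a);print(a[0]);pans()
```

```text
{'time_s': 13.5, 'joint_pos': [0.377, 0.235, 1.694, -0.0, 1.205, -1.068], 'eef_pos': [0.428, 0.289, 0.169], 'wrist_force': [0.437, 0.439, -1.722], 'finger_gap': 0.497, 'finger_force': 15.0}
turn [ 0.003  0.106 -0.001] shift [-107.6 -269.3   19.5] len 291
[0.49911068 0.00854637 0.13863863]
[316 205  39  33 987] [array([334.7, 221.3]), array([32.5, 39.2])]
[252 241  17  33 261] [array([252.6, 256.9]), array([28.6, 33.3])]
-0.1 [247.6 250.9] [335.7 226.1]
0 [247.1 254. ] [335.3 223.5]
0.1 [247.  256.9] [334.4 221.1]
```

B weighs about 0.17 kg (light). Move it to the near pan.

>>> send_rows(steps=[[0.7,-6,-14,0,0,0,0],[0.7,-11,-28,0,0,0,0],[0.7,-14,-36,0,0,0,0],[0.7,-14,-36,0,0,0,0],[0.7,-14,-36,0,0,0,0],[0.7,-14,-36,0,0,0,0],[0.7,-14,-36,0,0,0,0],[0.7,-11,-27,0,0,0,0],[0.7,-5,-14,5,0,0.03,0],[0.7,-2,-6,10,0,0.04,0]])

```text
time_s: 14.55
eef_pos: [0.4962, 0.0069, 0.1489]
eef_rot: [[-0.989, 0.128, -0.073], [0.127, 0.992, 0.01], [0.073, 0.0, -0.997]]
wrist_force: [-0.2, 0.0, -1.8]
finger_gap: 0.5
finger_force: 15.0
```

>>> send_rows(steps=[[0.7,0,0,10,0,0.03,0],[0.7,0,0,5,0,0,0],[0.7,0,0,0,0,0,0],[0.7,0,0,0,0,0,0]])

```text
time_s: 14.95
eef_pos: [0.4949, 0.0091, 0.1348]
eef_rot: [[-0.987, 0.124, -0.1], [0.124, 0.992, 0.013], [0.101, 0.0, -0.995]]
wrist_force: [0.7, -0.6, -1.5]
finger_gap: 0.498
finger_force: 15.0
```

Run:
```python
from h import *
st();go(*tp(-1,.1,0))
```

```text
{'time_s': 14.95, 'joint_pos': [-0.202, 0.3, 1.701, -0.008, 1.241, -1.645], 'eef_pos': [0.495, 0.009, 0.135], 'wrist_force': [0.65, -0.625, -1.512], 'finger_gap': 0.498, 'finger_force': 15.0}
turn [ 0.    -0.001  0.   ] shift [-3.8 -0.  25.8] len 26
```

>>> send_rows(steps=[[0.7,-2,0,6,0,0,0],[0.7,-2,0,8,0,0,0],[0.7,0,0,5,0,0,0],[0.7,0,0,3,0,0,0],[0.7,0,0,1,0,0,0],[0.7,0,0,1,0,0,0],[0.7,0,0,0.5,0,0,0],[0.7,0,0,0,0,0,0],[0.7,0,0,0,0,0,0]])

```text
time_s: 15.85
eef_pos: [0.4971, 0.0079, 0.1105]
eef_rot: [[-0.987, 0.126, -0.099], [0.125, 0.992, 0.012], [0.1, -0.0, -0.995]]
wrist_force: [-0.2, -0.3, -1.2]
finger_gap: 0.494
finger_force: 15.0
```

Run:
```python
from h import *
st();go(*tp(-1,.1,0));pans()
```

```text
{'time_s': 15.85, 'joint_pos': [-0.203, 0.33, 1.726, -0.008, 1.185, -1.644], 'eef_pos': [0.497, 0.008, 0.11], 'wrist_force': [-0.225, -0.283, -1.212], 'finger_gap': 0.494, 'finger_force': 15.0}
turn [ 0.     0.    -0.001] shift [0.9 0.9 1.8] len 2
[252 241  17  33 263] [array([252.4, 256.9]), array([29. , 33.6])]
-0.1 [247.6 250.9] [335.7 226.1]
0 [247.1 254. ] [335.3 223.5]
0.1 [247.  256.9] [334.4 221.1]
```

>>> send_rows(steps=[[0.7,0,0,1,0,0,0],[0.7,0,0,0.5,0,0,0],[0.7,0,0,0,0,0,0],[0.7,0,0,0,0,0,0]])

```text
time_s: 16.3
eef_pos: [0.4968, 0.008, 0.1088]
eef_rot: [[-0.987, 0.125, -0.099], [0.125, 0.992, 0.013], [0.1, 0.0, -0.995]]
wrist_force: [0.1, 0.7, -1.3]
finger_gap: 0.495
finger_force: 15.0
```

>>> send_rows(steps=[[0.7,0,0,0.5,0,0,0],[0.7,0,0,0,0,0,0],[0.7,0,0,0,0,0,0]])

```text
time_s: 16.6
eef_pos: [0.4968, 0.008, 0.1084]
eef_rot: [[-0.987, 0.125, -0.099], [0.125, 0.992, 0.013], [0.1, -0.0, -0.995]]
wrist_force: [0.6, 0.9, -2.1]
finger_gap: 0.499
finger_force: 15.0
```

>>> send_rows(steps=[[0.7,0,0,0.5,0,0,0],[0.7,0,0,0,0,0,0],[0.7,0,0,0,0,0,0]])

```text
time_s: 16.9
eef_pos: [0.4968, 0.008, 0.1081]
eef_rot: [[-0.987, 0.125, -0.099], [0.125, 0.992, 0.012], [0.1, -0.0, -0.995]]
wrist_force: [-0.4, -0.1, 2.1]
finger_gap: 0.497
finger_force: 15.0
```

>>> send_rows(steps=[[0.7,0,0,0.5,0,0,0],[0.7,0,0,0,0,0,0],[0.7,0,0,0,0,0,0]])

```text
time_s: 17.2
eef_pos: [0.4967, 0.008, 0.1076]
eef_rot: [[-0.987, 0.125, -0.099], [0.125, 0.992, 0.012], [0.1, -0.0, -0.995]]
wrist_force: [-2.6, 0.2, 3.9]
finger_gap: 0.498
finger_force: 15.0
```

Run:
```python
from h import *
for i in range(4):
    st();arm.grab_frame("top")
```

```text
{'time_s': 17.2, 'joint_pos': [-0.203, 0.332, 1.73, -0.008, 1.178, -1.644], 'eef_pos': [0.497, 0.008, 0.108], 'wrist_force': [-2.598, 0.183, 3.914], 'finger_gap': 0.498, 'finger_force': 15.0}
{'time_s': 17.25, 'joint_pos': [-0.203, 0.332, 1.73, -0.008, 1.178, -1.644], 'eef_pos': [0.497, 0.008, 0.108], 'wrist_force': [-1.651, 0.309, 4.454], 'finger_gap': 0.498, 'finger_force': 15.0}
{'time_s': 17.3, 'joint_pos': [-0.203, 0.332, 1.73, -0.008, 1.178, -1.644], 'eef_pos': [0.497, 0.008, 0.108], 'wrist_force': [-1.961, 1.047, 4.346], 'finger_gap': 0.495, 'finger_force': 15.0}
{'time_s': 17.35, 'joint_pos': [-0.203, 0.333, 1.73, -0.008, 1.178, -1.644], 'eef_pos': [0.497, 0.008, 0.108], 'wrist_force': [-1.014, 0.694, 4.496], 'finger_gap': 0.499, 'finger_force': 15.0}
```

Contact made. Back off 1 mm, release, retreat, and read the beam.

>>> send_rows(steps=[[0.7,0,0,-1,0,0,0],[0.45,0,0,0,0,0,0],[0.4,0,0,0,0,0,0],[0.3,0,0,0,0,0,0],[0.2,0,0,0,0,0,0],[0.1,0,0,0,0,0,0],[0.1,0,0,0,0,0,0],[0.1,0,0,0,0,0,0],[0.1,0,0,-10,0,0,0]])

```text
time_s: 18.3
eef_pos: [0.4967, 0.0081, 0.1176]
eef_rot: [[-0.987, 0.125, -0.102], [0.125, 0.992, 0.013], [0.103, 0.0, -0.995]]
wrist_force: [-0.6, -0.3, 0.1]
finger_gap: 0.903
finger_force: 0.0
```

>>> send_rows(steps=[[0.1,0,0,-30,0,0,0],[0.1,0,0,-50,0,0,0],[0.1,0,0,-50,0,0,0],[0.1,0,0,0,0,0,0],[0.1,0,0,0,0,0,0],[0.1,0,0,0,0,0,0],[0.1,0,0,0,0,0,0],[0.1,0,0,0,0,0,0],[0.1,0,0,0,0,0,0],[0.1,0,0,0,0,0,0]])

```text
time_s: 19.3
eef_pos: [0.5104, 0.0063, 0.2472]
eef_rot: [[-0.987, 0.125, -0.1], [0.125, 0.992, 0.013], [0.101, 0.0, -0.995]]
wrist_force: [-0.0, 0.2, -0.3]
finger_gap: 0.901
finger_force: 0.0
```

Run:
```python
from h import *
st();pans()
P=arm.camera_params("scene")
for s in(1,-1):print([np.round(proj("scene",pan(s,.1,u,PV),P)).tolist() for u in(0,.075)])
a=arm.grab_frame("scene");cv2.imwrite("pics/s2.png",cv2.resize(a[140:340,180:400],None,fx=3.5,fy=3,interpolation=cv2.INTER_CUBIC))
```

```text
{'time_s': 19.3, 'joint_pos': [-0.201, 0.237, 1.498, -0.008, 1.507, -1.645], 'eef_pos': [0.51, 0.006, 0.247], 'wrist_force': [-0.027, 0.206, -0.26], 'finger_gap': 0.901, 'finger_force': 0.0}
[339 207  16  30 236] [array([337.7, 220.8]), array([30.6, 32.9])]
[252 241  17  33 261] [array([252.6, 256.9]), array([28.6, 33.3])]
-0.1 [247.6 250.9] [335.7 226.1]
0 [247.1 254. ] [335.3 223.5]
0.1 [247.  256.9] [334.4 221.1]
[[248.0, 258.0], [240.0, 239.0]]
[[335.0, 222.0], [332.0, 201.0]]
```

View pics/s2.png

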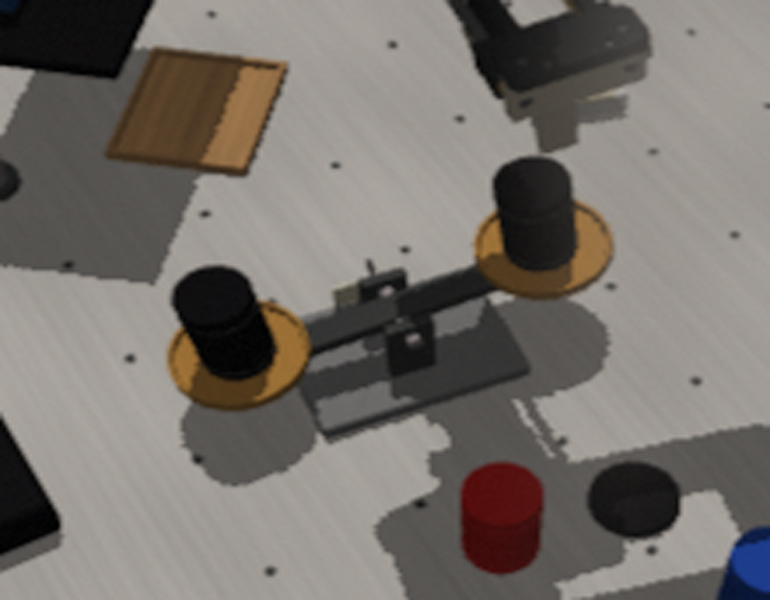

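Both tubes stand free, and the far pan at (240,350) in the crop is down, with the near pan up. So tube A on the far pan is the heavy one. I'll regrasp it with the tool tipped 30° relative to the tube, so the gripper clears the shelf.

Run:
```python
from h import *
th=.42;R=tool(BY,th);zt=R[:,2]
g=pan(1,.1,.052,PV)-.001*BX
t=g+.019*zt;s=t-.1*zt
print(g,t,s);go(s,R);go(t,R,s,R)
```

```text
[ 0.69517042 -0.01608955  0.11469193] [ 0.70285743 -0.01705546  0.09734324] [ 0.66239953 -0.01197172  0.18865213]
turn [-0.    -0.52  -0.001] shift [-115.6    0.8  116. ] len 164
turn [0. 0. 0.] shift [ -0.   0. 100.] len 100
```

>>> send_rows(steps=[[0,0,0,0,0,-0.13,0],[0,0,0,0,0,-0.13,0],[0,-20,0,0,0,-0.13,0],[0,-25,0,0,0,-0.13,0],[0,-30,0,5,0,0,0],[0,-25,0,20,0,0,0],[0,0,0,20,0,0,0],[0,0,0,20,0,0,0],[0,0,0,0,0,0,0],[0,0,0,0,0,0,0]], squeeze=20)

```text
time_s: 20.4
eef_pos: [0.6298, -0.0088, 0.2209]
eef_rot: [[-0.906, 0.125, 0.404], [0.115, 0.992, -0.051], [-0.407, 0.0, -0.914]]
wrist_force: [-1.1, -0.0, -0.0]
finger_gap: 0.998
finger_force: 0.0
```

Run:
```python
from h import *
th=.42;R=tool(BY,th);zt=R[:,2]
t=pan(1,.1,.052,PV)-.001*BX+.019*zt
st();go(t,R)
```

```text
{'time_s': 20.4, 'joint_pos': [-0.212, 0.159, 1.737, 0.047, 0.828, -1.681], 'eef_pos': [0.63, -0.009, 0.221], 'wrist_force': [-1.101, -0.029, -0.026], 'finger_gap': 0.998, 'finger_force': 0.0}
turn [-0.    -0.001 -0.001] shift [-16.7   0.9 142.8] len 144
```

>>> send_rows(steps=[[0,-9,1,10,0,0,0],[0,-8,0,20,0,0,0],[0,0,0,25,0,0,0],[0,0,0,25,0,0,0],[0,0,0,25,0,0,0],[0,0,0,18,0,0,0],[0,0,0,12,0,0,0],[0,0,0,8,0,0,0],[0,0,0,0,0,0,0],[0.3,0,0,0,0,0,0]])

```text
time_s: 21.4
eef_pos: [0.7039, -0.0172, 0.0983]
eef_rot: [[-0.905, 0.125, 0.406], [0.114, 0.992, -0.051], [-0.409, -0.0, -0.913]]
wrist_force: [-0.6, 0.6, -0.0]
finger_gap: 0.949
finger_force: 0.0
```

>>> send_rows(steps=[[0.4,0,0,0,0,0,0],[0.5,0,0,0,0,0,0],[0.6,0,0,0,0,0,0],[0.7,0,0,0,0,0,0],[0.7,0,0,0,0,0,0],[0.7,0,0,0,0,0,0],[0.7,0,0,0,0,0,0],[0.7,0,0,0,0,0,0]])

```text
time_s: 22.2
eef_pos: [0.7035, -0.0172, 0.0975]
eef_rot: [[-0.906, 0.125, 0.405], [0.115, 0.992, -0.051], [-0.408, 0.0, -0.913]]
wrist_force: [-1.6, 0.1, 1.3]
finger_gap: 0.493
finger_force: 20.0
```

Run:
```python
from h import *
th=.42;R=tool(BY,th);zt=R[:,2]
t=pan(1,.1,.052,PV)-.001*BX+.019*zt
st();go(t,R)
go(t+.1*up(.1),R,t,R); pans()
```

```text
{'time_s': 22.2, 'joint_pos': [-0.198, 0.416, 1.718, 0.053, 0.59, -1.681], 'eef_pos': [0.704, -0.017, 0.098], 'wrist_force': [-1.612, 0.11, 1.308], 'finger_gap': 0.493, 'finger_force': 20.0}
turn [-0.     0.    -0.001] shift [ 0.7  0.  -0.1] len 1
turn [0. 0. 0.] shift [-49.7  -0.  -86.8] len 100
[334 207  21  30 273] [array([341.5, 221.6]), array([24.8, 29.3])]
-0.1 [247.6 250.9] [335.7 226.1]
0 [247.1 254. ] [335.3 223.5]
0.1 [247.  256.9] [334.4 221.1]
```

Gripped. Lift slowly so the beam follows gently.

>>> send_rows(steps=[[0.7,-0.5,0,-0.9,0,0,0],[0.7,-0.8,0,-1.7,0,0,0],[0.7,-0.8,0,-1.7,0,0,0],[0.7,-0.8,0,-1.7,0,0,0],[0.7,-0.8,0,-1.7,0,0,0],[0.7,-0.8,0,-1.7,0,0,0],[0.7,-0.8,0,-1.7,0,0,0],[0.7,-0.8,0,-1.7,0,0,0],[0.7,-0.8,0,-1.7,0,0,0],[0.7,-0.8,0,-1.7,0,0,0]])

```text
time_s: 23.25
eef_pos: [0.7039, -0.0172, 0.1156]
eef_rot: [[-0.906, 0.125, 0.405], [0.115, 0.992, -0.051], [-0.408, -0.0, -0.913]]
wrist_force: [-0.0, -0.6, -4.1]
finger_gap: 0.495
finger_force: 20.0
```

>>> send_rows(steps=[[0.7,-0.8,0,-1.7,0,0,0],[0.7,-0.8,0,-1.7,0,0,0],[0.7,-1.5,0,-3.5,0,0,0],[0.7,-4,0,-9,0,0,0],[0.7,-8,0,-18,0,0,0],[0.7,-10,0,-22,0,0,0],[0.7,-10,0,-22,0,0,0],[0.7,-5,0,-10,0,0,0],[0.7,0,0,0,0,0,0]])

```text
time_s: 24.15
eef_pos: [0.7061, -0.0176, 0.2151]
eef_rot: [[-0.904, 0.125, 0.409], [0.114, 0.992, -0.052], [-0.412, -0.0, -0.911]]
wrist_force: [0.3, -0.4, -4.0]
finger_gap: 0.498
finger_force: 20.0
```

Run:
```python
from h import *
st();pans()
a=arm.grab_frame("scene");cv2.imwrite("pics/s3.png",cv2.resize(a[100:340,180:400],None,fx=3,fy=2.5,interpolation=cv2.INTER_CUBIC))
yd=np.arctan2(-.6541,.7564);D=np.array([.598,-.2858,0]);dx=np.array([.7564,-.6541,0])
th=.52;R=tool(yd,th);zt=R[:,2]
f=lambda x,h:D+dx*x+np.array([0,0,.004+.052+h])+.019*zt
for n,a in(("pre",f(-.12,.05)),("over",f(-.008,.012)),("down",f(-.008,0))):print(n,a);go(a,R)
```

```text
{'time_s': 24.15, 'joint_pos': [-0.198, 0.296, 1.575, 0.039, 0.847, -1.663], 'eef_pos': [0.706, -0.018, 0.215], 'wrist_force': [0.281, -0.352, -3.954], 'finger_gap': 0.498, 'finger_force': 19.998}
[317 214  20  28 198] [array([329.6, 227.5]), array([23. , 29.6])]
[228 235  32  15 223] [array([243.6, 242.7]), array([15. , 31.6])]
-0.1 [247.6 250.9] [335.7 226.1]
0 [247.1 254. ] [335.3 223.5]
0.1 [247.  256.9] [334.4 221.1]
pre [ 0.51437301 -0.21348321  0.08951144]
turn [ 0.266 -0.098  0.524] shift [  73.6 -272.6   98.1] len 299
over [ 0.59908981 -0.28674241  0.05151144]
turn [ 0.266 -0.098  0.524] shift [  -4.7 -272.6  186.7] len 330
down [ 0.59908981 -0.28674241  0.03951144]
turn [ 0.266 -0.098  0.524] shift [   1.3 -272.6  197.1] len 336
```

View pics/s3.png

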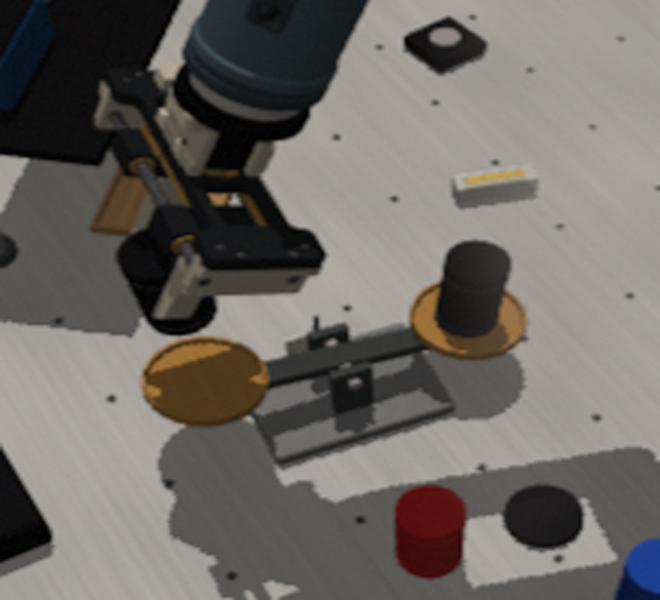

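B stands on its pan, which is now down, and A is held about 90 mm up. Next I'll carry A to a point in front of the tray.

Run:
```python
from h import *
s=arm.sense();R=np.array(s["eef_rot"]);go(np.array([.514,-.213,.2]),R)
```

```text
turn [0. 0. 0.] shift [ 154.4 -218.1  -56.5] len 273
```

>>> send_rows(steps=[[0.7,8,-11,-3,0,0,0],[0.7,14,-20,-5,0,0,0],[0.7,18,-25,-6,0,0,0],[0.7,18,-25,-7,0,0,0],[0.7,18,-25,-7,0,0,0],[0.7,18,-25,-7,0,0,0],[0.7,18,-25,-6,0,0,0],[0.7,18,-25,-6,0,0,0],[0.7,14,-20,-5,0,0,0],[0.7,8,-12,-3,0,0,0]])

```text
time_s: 25.25
eef_pos: [0.5153, -0.2095, 0.1985]
eef_rot: [[-0.907, 0.127, 0.402], [0.116, 0.992, -0.051], [-0.405, 0.0, -0.914]]
wrist_force: [0.8, 0.8, -4.4]
finger_gap: 0.495
finger_force: 20.0
```

```bash
cat >> h.py <<'E'
YD=np.arctan2(-.6541,.7564);D=np.array([.598,-.2858,0]);DX=np.array([.7564,-.6541,0])
RD=tool(YD,.52)
f=lambda x,h:D+DX*x+np.array([0,0,.004+.052+h])+.019*RD[:,2]
E
python3 - <<'E'
from h import *
st()
go(f(-.12,.09),RD)
E
```

```text
{'time_s': 25.25, 'joint_pos': [-0.749, 0.057, 1.914, 0.32, 0.851, -2.366], 'eef_pos': [0.515, -0.209, 0.199], 'wrist_force': [0.795, 0.796, -4.408], 'finger_gap': 0.495, 'finger_force': 19.999}
turn [ 0.265 -0.1    0.522] shift [32.6 -3.6 60.9] len 69
```

>>> send_rows(steps=[[0.7,0,0,0,0.053,-0.02,0.104],[0.7,0,0,0,0.053,-0.02,0.104],[0.7,0,0,0,0.053,-0.02,0.104],[0.7,0,0,0,0.053,-0.02,0.104],[0.7,0,0,0,0.053,-0.02,0.104],[0.7,10,-1,15,0,0,0],[0.7,12,-2,25,0,0,0],[0.7,10,-1,20,0,0,0],[0.7,0,0,0,0,0,0],[0.7,0,0,0,0,0,0]])

```text
time_s: 26.25
eef_pos: [0.5152, -0.2127, 0.131]
eef_rot: [[-0.679, 0.628, 0.38], [0.546, 0.779, -0.31], [-0.491, -0.003, -0.871]]
wrist_force: [-0.5, -0.7, -2.2]
finger_gap: 0.492
finger_force: 20.0
```

Run:
```python
from h import *
st()
go(f(-.12,.02),RD);go(f(-.008,.02),RD,f(-.12,.02),RD);go(f(-.008,.0),RD,f(-.008,.02),RD)
```

```text
{'time_s': 26.25, 'joint_pos': [-0.547, 0.123, 2.084, -0.161, 0.431, -1.311], 'eef_pos': [0.515, -0.213, 0.131], 'wrist_force': [-0.499, -0.68, -2.178], 'finger_gap': 0.492, 'finger_force': 19.999}
turn [ 0.014 -0.007  0.032] shift [35.6 -1.2 61.9] len 71
turn [0. 0. 0.] shift [-97.2  -0.   55.7] len 112
turn [0. 0. 0.] shift [ 9.9  0.  17.4] len 20
```

>>> send_rows(steps=[[0.7,0,0,0,0.014,-0.007,0.032],[0.7,9,0,15,0,0,0],[0.7,12,-1,22,0,0,0],[0.7,10,0,17,0,0,0],[0.7,5,0,8,0,0,0],[0.7,0,0,0,0,0,0],[0.7,0,0,0,0,0,0]])

```text
time_s: 26.95
eef_pos: [0.5163, -0.214, 0.0615]
eef_rot: [[-0.654, 0.654, 0.38], [0.567, 0.757, -0.327], [-0.501, 0.001, -0.866]]
wrist_force: [0.0, -0.3, -3.9]
finger_gap: 0.495
finger_force: 20.0
```

Run:
```python
from h import *
st()
P=arm.camera_params("top");a=arm.grab_frame("top");s=arm.sense()
go(f(-.008,.02),RD)
```

```text
{'time_s': 26.95, 'joint_pos': [-0.534, 0.258, 2.162, -0.41, 0.222, -1.014], 'eef_pos': [0.516, -0.214, 0.062], 'wrist_force': [0.01, -0.287, -3.863], 'finger_gap': 0.495, 'finger_force': 19.999}
turn [ 0.001  0.005 -0.001] shift [-94.3  -1.   56.6] len 110
```

>>> send_rows(steps=[[0.7,-8,0,4.5,0,0,0],[0.7,-12,0,7,0,0,0],[0.7,-12,0,7,0,0,0],[0.7,-12,0,7,0,0,0],[0.7,0,0,0,0,0,0],[0.7,0,0,0,0,0,0]])

```text
time_s: 27.6
eef_pos: [0.5539, -0.2467, 0.06]
eef_rot: [[-0.655, 0.654, 0.378], [0.567, 0.756, -0.325], [-0.499, 0.001, -0.867]]
wrist_force: [-0.4, 0.1, -3.5]
finger_gap: 0.491
finger_force: 20.0
```

Run:
```python
from h import *
st()
go(f(-.008,.02),RD)
```

```text
{'time_s': 27.6, 'joint_pos': [-0.555, 0.324, 2.057, -0.312, 0.255, -1.131], 'eef_pos': [0.554, -0.247, 0.06], 'wrist_force': [-0.383, 0.135, -3.532], 'finger_gap': 0.491, 'finger_force': 19.999}
turn [ 0.001  0.002 -0.001] shift [-52.1  -0.7  30.4] len 60
```

>>> send_rows(steps=[[0.7,-8,0,5,0,0,0],[0.7,-12,0,7,0,0,0],[0.7,-12,-1,7,0,0,0],[0.7,-12,0,7,0,0,0],[0.7,-8,0,4.5,0,0,0],[0.7,0,0,0,0,0,0],[0.7,0,0,0,0,0,0]])

```text
time_s: 28.3
eef_pos: [0.5984, -0.2865, 0.059]
eef_rot: [[-0.656, 0.654, 0.377], [0.568, 0.756, -0.325], [-0.498, 0.001, -0.867]]
wrist_force: [-0.1, -1.3, -3.6]
finger_gap: 0.495
finger_force: 20.0
```

Run:
```python
from h import *
st()
go(f(-.008,.0),RD)
```

```text
{'time_s': 28.3, 'joint_pos': [-0.577, 0.402, 1.927, -0.225, 0.303, -1.237], 'eef_pos': [0.598, -0.286, 0.059], 'wrist_force': [-0.149, -1.314, -3.562], 'finger_gap': 0.495, 'finger_force': 19.999}
turn [ 0.001  0.001 -0.   ] shift [ 9.1  0.2 17.2] len 19
```

>>> send_rows(steps=[[0.7,2,0,3.5,0,0,0],[0.7,2,0,3.5,0,0,0],[0.7,2,0,3.5,0,0,0],[0.7,1,0,2,0,0,0],[0.7,0.5,0,1,0,0,0],[0.7,0.5,0,1,0,0,0],[0.7,0,0,0,0,0,0],[0.7,0,0,0,0,0,0]])

```text
time_s: 29.1
eef_pos: [0.5992, -0.287, 0.043]
eef_rot: [[-0.655, 0.654, 0.378], [0.567, 0.757, -0.325], [-0.499, 0.001, -0.867]]
wrist_force: [-0.6, -0.0, -3.2]
finger_gap: 0.494
finger_force: 20.0
```

Run:
```python
from h import *
st()
go(f(-.008,.0),RD)
```

```text
{'time_s': 29.1, 'joint_pos': [-0.577, 0.43, 1.938, -0.257, 0.264, -1.204], 'eef_pos': [0.599, -0.287, 0.043], 'wrist_force': [-0.638, -0.003, -3.193], 'finger_gap': 0.494, 'finger_force': 19.999}
turn [ 0.001  0.002 -0.   ] shift [2.  0.1 2.9] len 4
```

>>> send_rows(steps=[[0.7,0.5,0,0.9,0,0,0],[0.7,0.5,0,0.9,0,0,0],[0.7,0,0,0,0,0,0],[0.7,0,0,0,0,0,0]])

```text
time_s: 29.5
eef_pos: [0.5991, -0.2869, 0.0408]
eef_rot: [[-0.655, 0.654, 0.378], [0.567, 0.757, -0.325], [-0.499, 0.001, -0.867]]
wrist_force: [0.0, -0.6, -3.4]
finger_gap: 0.496
finger_force: 20.0
```

>>> send_rows(steps=[[0.7,0.4,0,0.7,0,0,0],[0.7,0,0,0,0,0,0],[0.7,0,0,0,0,0,0]])

```text
time_s: 29.8
eef_pos: [0.5991, -0.2869, 0.04]
eef_rot: [[-0.655, 0.654, 0.378], [0.567, 0.757, -0.325], [-0.499, 0.001, -0.867]]
wrist_force: [0.4, 0.5, -3.5]
finger_gap: 0.494
finger_force: 20.0
```

>>> send_rows(steps=[[0.7,0.4,0,0.7,0,0,0],[0.7,0,0,0,0,0,0],[0.7,0,0,0,0,0,0]])

```text
time_s: 30.1
eef_pos: [0.5995, -0.2871, 0.0398]
eef_rot: [[-0.655, 0.654, 0.379], [0.567, 0.757, -0.326], [-0.5, 0.001, -0.866]]
wrist_force: [-1.6, 0.7, 0.7]
finger_gap: 0.496
finger_force: 20.0
```

Contact: the load is carried by the tray. Release and back out along the tool axis.

>>> send_rows(steps=[[0.47,0,0,0,0,0,0],[0.42,0,0,0,0,0,0],[0.35,0,0,0,0,0,0],[0.2,0,0,0,0,0,0],[0.1,0,0,0,0,0,0],[0.1,0,0,0,0,0,0],[0.1,0,0,0,0,0,0],[0.1,0,0,-5,0,0,0]])

```text
time_s: 30.9
eef_pos: [0.597, -0.2852, 0.0431]
eef_rot: [[-0.656, 0.654, 0.377], [0.567, 0.757, -0.325], [-0.498, 0.001, -0.867]]
wrist_force: [-0.8, -0.7, 0.0]
finger_gap: 0.899
finger_force: 0.0
```

>>> send_rows(steps=[[0.1,0,0,-15,0,0,0],[0.1,0,0,-25,0,0,0],[0.1,0,0,-30,0,0,0],[0.1,0,0,-30,0,0,0],[0.1,15,0,-30,0,0,0],[0.1,20,0,-30,0,0,0],[0.1,0,0,0,0,0,0],[0.1,0,0,0,0,0,0]])

```text
time_s: 31.7
eef_pos: [0.5141, -0.2132, 0.166]
eef_rot: [[-0.655, 0.653, 0.38], [0.566, 0.757, -0.326], [-0.501, 0.002, -0.866]]
wrist_force: [0.5, 0.7, -0.1]
finger_gap: 0.9
finger_force: 0.0
```

Run:
```python
from h import *
st()
# wrist view: dark blob vs predicted tube in the tray
P=arm.camera_params("wrist");a=arm.grab_frame("wrist");g=cv2.cvtColor(a,cv2.COLOR_BGR2GRAY)
c=D-.008*DX
b=np.array(proj("wrist",c+[0,0,.004],P));t=np.array(proj("wrist",c+[0,0,.079],P));print("pred base,top",b,t)
for k in(.1,.3,.5,.7,.9):
    p=b+(t-b)*k;r=int(p[1])
    if 0<=r<480:
        row=g[r]<60; u=int(p[0]); 
        l=u
        while l>0 and row[l]:l-=1
        e=u
        while e<639 and row[e]:e+=1
        print(r,u,l,e)
# scene: tube B and tray tube corners
S=arm.camera_params("scene");s=arm.grab_frame("scene");gs=cv2.cvtColor(s,cv2.COLOR_BGR2GRAY)
for n,p in(("B",pan(-1,-.1,.0375,PV)),("A",c+[0,0,.04])):print(n,np.round(proj("scene",p,S)),[int(gs[int(v),int(u)]) for u,v in[proj("scene",p,S)]])
pans()
```

```text
{'time_s': 31.7, 'joint_pos': [-0.536, 0.068, 2.045, -0.176, 0.517, -1.264], 'eef_pos': [0.514, -0.213, 0.166], 'wrist_force': [0.498, 0.737, -0.104], 'finger_gap': 0.9, 'finger_force': 0.0}
pred base,top [318.55043321 225.17099694] [318.48507249 286.10614229]
231 318 294 344
243 318 294 345
255 318 293 345
267 318 292 346
280 318 291 347
B [337. 217.] [31]
A [238. 168.] [9]
[317 215  19  27 178] [array([326.2, 228.8]), array([15.8, 28.3])]
[ 227  235   43   34 1080] [array([247.8, 251.2]), array([33.4, 42. ])]
-0.1 [247.6 250.9] [335.7 226.1]
0 [247.1 254. ] [335.3 223.5]
0.1 [247.  256.9] [334.4 221.1]
```

A shows straight symmetric edges at its predicted place in the tray. B stands on the near pan, and the far pan is empty. Handing in.

```bash
python3 -c "
from workcell import arm
print(arm.sign_off())"
```

```text
the job is handed in; nothing more can be done
None
```

Job handed in at about 32 s: tube_1/2 "A", on the far pan, was the heavier (that pan stayed down with both tubes released), and it now stands upright in the tray under the shelf, with the lighter tube left standing on the near pan.

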